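# Two sweets for the night watch

### The job

Drop exactly two sweets into the bowl: take hold of the paddle knob on top of the dispenser that has the bowl under its chute, turn it clockwise (seen from above) by two clicks, 36 degrees each, and let go. Do not go on into a third click, leave the other dispenser's knob alone, and leave the bowl standing on its tray under the chute.

Things in the scene. Friction and masses are not known exactly. Their poses are not given: they have to be found in the camera images.
- disp_a_paddle (a point): Grip point on the vertical axis of the knob to turn: upright wooden fin 52 x 12 mm, top 17 mm above this point, foot 20 mm below (collar 36 mm wide), flat clear lid 25 mm below. x runs along the fin, y across, z up; turns with the knob. White fixed dispenser, 150 mm square, of round sweets, bowl at its chute. Its twin has square lozenges and no bowl; either may be on the left.
- disp_a_knob (a joint): Turn of that knob, rad: 0 at the start, growing clockwise from above (fin yaw falls), no turning back below 0. Rests (clicks) every 36 degrees (0.628 rad): two clicks are 1.257; no stop there. Click torque 0.035 N m; let go near a rest it settles there within 2 degrees. One sweet drops late in each click.
- disp_b_knob (a joint): turn of the other dispenser's knob in rad (same sense, 0 at the start); to be left alone.
- bowl_mid (a point): Centre, half-way up, of the loose white ceramic bowl: 104 mm across the rim, 45 mm high, z up. It stands on the 6 mm wooden tray in front of the first dispenser, about 114 mm from the knob's axis.
- drop1: First sweet to fall: hard smooth brown ball, 24 mm, 10 g; origin at its centre. It starts under the clear lid, in the pocket next to the chute, 52 mm from the knob's axis.
- drop2: second sweet to fall: as the first, one pocket further on.
Not all that is in view belongs to the job. Of the things like the part that bears bowl_mid, leave any that is green or red; of the rest the larger one is meant.

How it is judged:
By the outcome, as a careful person would: the job done as asked, in the order asked, and still so for the second after the job is handed in, with the robot touching nothing.
It also fails if it takes over 38 s, if anything falls off the work surface, if the arm or the gripper's body presses on something with over 40 N, if the wrist force passes 120 N, or if a joint passes its speed limit or range.

### The arm

A 6-joint arm with a two-finger parallel gripper is mounted at the origin on the work surface. World frame = base frame: x ahead of the robot, y to its left, z up, the work surface at z = 0. Lengths are in mm, angles in rad, forces in N, time in s.
With the tool pointing down it reaches from about 275 to 1000 mm from the base axis. Payload 8.4 kg.
Tool frame: the origin (TCP) lies midway between the tips of the shut fingers; the grasp point (between the pads) lies 19 mm behind it; z points along the fingers, x is the direction in which the jaws open and shut, and the axes are right-handed (so a half turn about z gives the same grasp; the last joint's range is limited). The gripper opens to 85 mm and grips with 20 to 120 N. Pads are 22 mm wide; open, the fingers measure 114 mm over their backs; the gripper's body (76 mm by 85 mm) begins 54 mm behind the grasp point. The pads swing forward as they close: fully open they stand 13 mm farther back than shut.
Start: joints at [-1.251, 0.353, 1.633, -0, 1.155, -0.002], TCP at [197.67, -592.92, 231.281] pointing down, gripper open.
Joint ranges: [-2.63, 2.63], [-0.92, 2.1], [0.06, 2.66], [-1.3, 4.44], [0, 2.69], [-3.02, 3.02]. Speed limits (rad/s): [2.22, 2.22, 2.79, 3.14, 3.14, 3.14].

### API

Orientations are given as [roll, pitch, yaw] about the fixed x, y, z axes, in that order (R = Rz(yaw) Ry(pitch) Rx(roll)).
In Python, from rig import sense, grab_frame, camera_model, job gives the robot as it stands.
- The arm moves only by the tool arm_command, never from a script. Its argument "plan" is a list of rows, each an object with "translation": the shift along the tool's x, y, z in cm, a list of three; "twist": the turn about the tool's z in rad; "gripper": the opening, from 0 (shut) to 1 (fully open). A call has exactly 5 rows; each row is the pose to reach, as a shift and turn from the pose measured when the call began, along the tool's axes at that moment; what a row does not reach only later rows make up. A row lasts 1/12 s, in which the tool goes at most 41.7 mm and 7.16 degrees, less where a joint would pass 70% of its speed; a pose out of reach is approached as far as the arm can. A call with a gripper value outside its range is refused whole. The fingers move at their own pace and stop on an object; "squeeze" is the grip in N (left out, the last holds). Time passes only in rows, so rows that repeat a pose let the fingers close, or fill a call up. It gives the time, the measured TCP pose, the force and the opening at its end, in the units of the state.
- sense(): the state, without advancing time (a new reading comes with each control period).
- grab_frame(name): name is "scene" or "top" or "wrist"; returns the picture (400x640x3 uint8, blue, green, red); there is no depth.
- camera_model(name): a dict with "fx", "fy", "cx", "cy" (pixels), "pose" (4x4, takes a point from camera to world coordinates). Camera axes: x right, y down, z forward; pixel columns grow to the right and rows downward; lengths in mm; the calibration is good to about 2 mm. A picture is of the moment at which its call begins: read the wrist's pose just before it. camera_model takes no time and is no camera call; for the wrist camera it gives the pose at the moment of the call.
- job.sign_off(): hands the job in, once; it reports no verdict.
The state is a dict: "clock": time; "qpos": joint angles; "qvel": joint speeds; "joint_efforts": joint torques, N m; "eef_pos": TCP position; "tcp_rot": TCP orientation; "contact_force": force on the tool from outside, world axes, zero at the start; "wrist_torque": the same for the moment, N m; "opening": opening from 0.0 (shut) to 1.0 (fully open).
Only numpy, scipy, OpenCV 4.12 (cv2) and the standard library are available. Lean on these libraries where they do the work, as an engineer would, in place of code of your own. Each camera call takes 0.05 s, during which the arm holds its last target.

## Working session

There is one attempt and no reset: what is moved stays moved. The work goes in short steps, Python scripts to look and compute and a tool call to move; the robot and the scene stay as the last step left them, time stands still between calls to the robot, and variables do not carry over. Pictures are saved under pics/ and viewed, and the job is handed in when it is done.

Besides the shell and the picture viewer there is one more tool, called after ">>>" by a JSON object that holds its "api" and its "payload". arm_command: Moves the arm, as the interface text tells. Its arguments: {"type":"object","properties":{"plan":{"type":"array","items":{"type":"object","properties":{"translation":{"type":"array","items":{"type":"number"}},"twist":{"type":"number"},"gripper":{"type":"number"}}}},"squeeze":{"type":"number"}},"required":["plan"]}

```bash
ls; mkdir -p pics; python3 - <<'E'
from rig import sense, grab_frame, camera_model, job
import cv2
s=sense();print(s)
for n in("scene","top"):
    im=grab_frame(n);cv2.imwrite(f"pics/{n}0.png",im)
    m=camera_model(n);print(n,m)
E
```

```text
pics
{'clock': 0.0, 'qpos': array([-1.25141074e+00,  3.53629166e-01,  1.63414907e+00,  1.44166570e-06,
        1.15522525e+00, -2.38948420e-03]), 'qvel': array([-0.00186999, -0.00097864, -0.00074229,  0.00010439,  0.00094203,
        0.00010731]), 'joint_efforts': array([-4.23548427e-04, -6.05252481e+01, -3.42065191e+01, -9.28525856e-05,
        9.41554550e-03,  1.10214353e-05]), 'eef_pos': array([ 197.5089065 , -592.45235412,  230.56715812]), 'tcp_rot': array([-3.14158796e+00,  1.41082832e-03, -1.24902183e+00]), 'contact_force': array([-0.54916994,  0.51397726,  0.29755026]), 'wrist_torque': array([-0.0041599 ,  0.04672155,  0.02421596]), 'opening': 0.9994767517720102}
scene {'fx': 371.9796838682858, 'fy': 371.9796838682858, 'cx': 315.7446176584988, 'cy': 197.88277621913517, 'pose': array([[ 9.52191399e-01, -2.19815316e-01,  2.12162122e-01,
         4.09780372e+02],
       [-3.05475102e-01, -6.75827465e-01,  6.70777310e-01,
        -6.30409607e+02],
       [-4.06213666e-03, -7.03518631e-01, -7.10665206e-01,
         7.41743088e+02],
       [ 0.00000000e+00,  0.00000000e+00,  0.00000000e+00,
         1.00000000e+00]])}
top {'fx': 480.02023452497, 'fy': 480.02023452497, 'cx': 317.10972312377737, 'cy': 210.44783099560675, 'pose': array([[ 1.28205494e-02, -9.97035363e-01,  7.58690901e-02,
         4.96121200e+02],
       [-9.99777814e-01, -1.40514458e-02, -1.57124264e-02,
        -5.41216614e+01],
       [ 1.67319152e-02, -7.56507911e-02, -9.96993982e-01,
         1.15140689e+03],
       [ 0.00000000e+00,  0.00000000e+00,  0.00000000e+00,
         1.00000000e+00]])}
```

View pics/scene0.png

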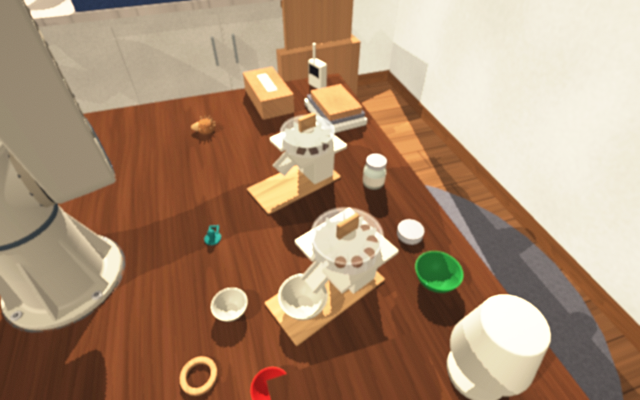

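View pics/top0.png

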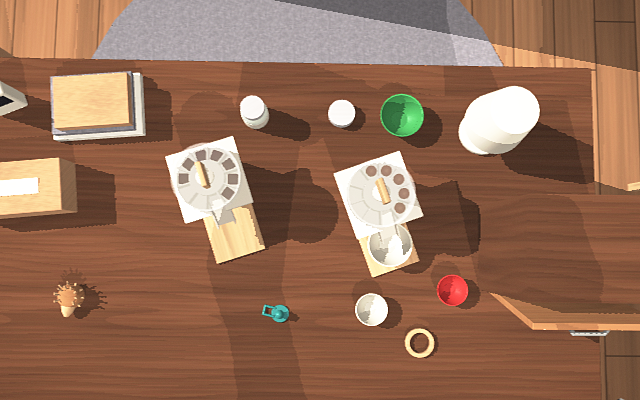

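Candidates: the dispenser at top (382,190) has round sweets and a bowl at its chute (391,245), while the one at (205,178) has square lozenges and no bowl. Like the bowl, there are also the white bowl (371,309), which is smaller, the green (402,115) and the red (452,290). I'll confirm with crops.

```bash
python3 - <<'E'
import cv2,numpy as np
t=cv2.imread("pics/top0.png");s=cv2.imread("pics/scene0.png")
a=cv2.resize(t[140:285,320:440],None,fx=4,fy=4,interpolation=cv2.INTER_CUBIC)
cv2.imwrite("pics/c1.png",a)
b=cv2.resize(s[195:345,260:420],None,fx=4,fy=4,interpolation=cv2.INTER_CUBIC)
cv2.imwrite("pics/c2.png",b)
cv2.imwrite("pics/c3.png",cv2.resize(t[180:400,440:640],None,fx=2.5,fy=2.5))
E
```

```text
(no output)
```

View pics/c1.png

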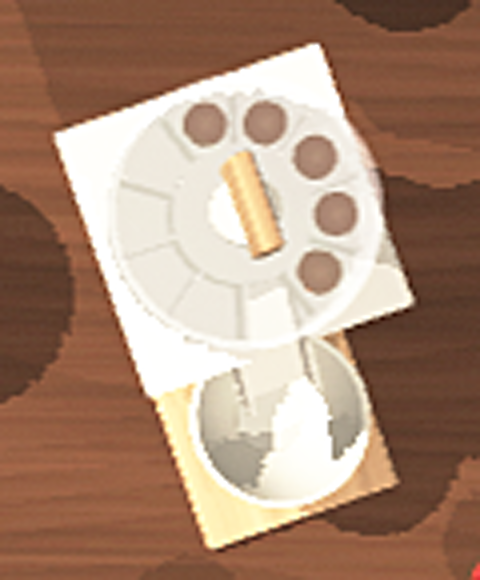

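View pics/c2.png

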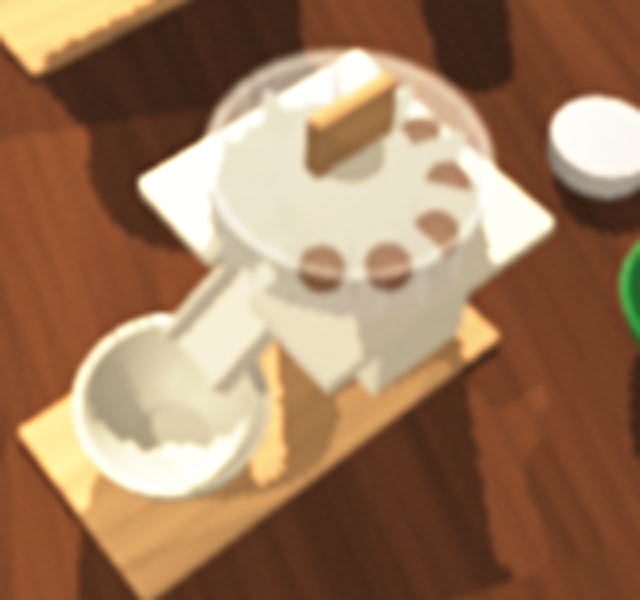

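View pics/c3.png

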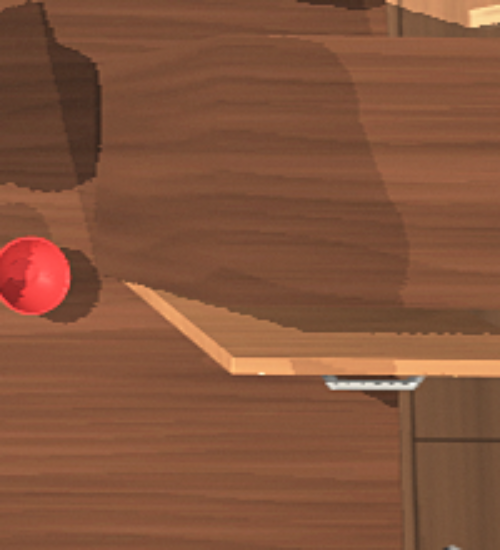

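Confirmed: round brown sweets with the knob at top px (382,190), and the larger white bowl under the chute. Next I triangulate the fin ends, bowl and lid, and look with the wrist camera, because something wooden at top px (490–640,195–330) hides the start pose.

```bash
cat > h.py <<'E'
import numpy as np, cv2
from rig import sense, grab_frame, camera_model
def ray(m,u,v):
    T=np.array(m['pose']);d=T[:3,:3]@np.array([(u-m['cx'])/m['fx'],(v-m['cy'])/m['fy'],1]);return T[:3,3],d/np.linalg.norm(d)
def tri(obs):
    A=np.zeros((3,3));b=np.zeros(3)
    for m,u,v in obs:
        o,d=ray(m,u,v);P=np.eye(3)-np.outer(d,d);A+=P;b+=P@o
    x=np.linalg.solve(A,b)
    return x,[np.linalg.norm((np.eye(3)-np.outer(ray(*q)[1],ray(*q)[1]))@(x-ray(*q)[0])) for q in obs]
def onz(m,u,v,z):
    o,d=ray(m,u,v);return o+d*(z-o[2])/d[2]
def proj(m,p):
    T=np.array(m['pose']);q=T[:3,:3].T@(np.array(p)-T[:3,3]);return m['fx']*q[0]/q[2]+m['cx'],m['fy']*q[1]/q[2]+m['cy']
E
python3 - <<'E'
from h import *
t=camera_model("top");s=camera_model("scene")
T=lambda x,y:(t,320+x/4-.4,140+y/4-.4)
S=lambda x,y:(s,260+x/4-.4,195+y/4-.4)
near=tri([T(262,252),S(315,128)]);far=tri([T(235,156),S(389,79)])
print(near,far)
d=far[0]-near[0];print(np.linalg.norm(d),np.arctan2(d[1],d[0]),(near[0]+far[0])/2)
# bowl rim centre at z=51
print(onz(*T(281,420),51), onz(*S(172,405),51))
im=grab_frame("wrist");cv2.imwrite("pics/w0.png",im);m=camera_model("wrist");print(m)
st=sense();E=st['eef_pos'];print(st['clock'])
E
```

```text
(array([ 587.61211891, -205.03387968,  199.52714113]), [np.float64(1.4705707491428972), np.float64(1.470570749142745)]) (array([ 633.26936373, -190.28877402,  203.57818311]), [np.float64(0.4207814547290057), np.float64(0.42078145472913575)])
48.14990225663587 0.31237858091931237 [ 610.44074132 -197.66132685  201.55266212]
[ 503.68818181 -239.25533954   51.        ] [ 502.79069212 -242.10518773   51.        ]
{'fx': 285.94336796598037, 'fy': 285.94336796598037, 'cx': 317.95542137323594, 'cy': 196.74318936175564, 'pose': array([[ 3.16028950e-01, -9.15407468e-01, -2.49308787e-01,
         2.60765507e+02],
       [-9.48747782e-01, -3.05429005e-01, -8.11835541e-02,
        -5.71266436e+02],
       [-1.83010282e-03,  2.62187512e-01, -9.65015212e-01,
         3.74973960e+02],
       [ 0.00000000e+00,  0.00000000e+00,  0.00000000e+00,
         1.00000000e+00]])}
0.15
```

View pics/w0.png

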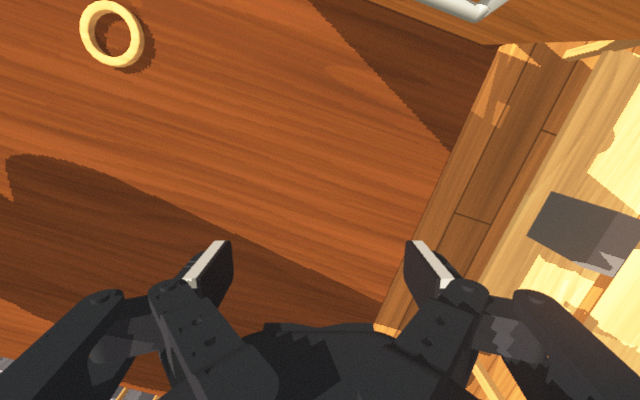

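```bash
python3 - <<'E'
from h import *
t=camera_model("top");w=camera_model("wrist")
p,e=tri([(t,608.5,333),(w,492,10)]);print(p,e)
z=p[2]
for uv in [(490,292),(533,330),(640,330),(490,195),(572,332)]:
    print(uv,[onz(t,*uv,zz).round() for zz in (z,z+40, z-40)])
s=camera_model("scene");print(proj(s,onz(t,490,292,z)))
E
```

```text
[ 337.00234176 -636.2721867   215.17201349] [np.float64(0.4764921168435016), np.float64(0.476492116843428)]
(490, 292) [array([ 413., -407.,  215.]), array([ 417., -392.,  255.]), array([ 410., -422.,  175.])]
(533, 330) [array([ 341., -489.,  215.]), array([ 348., -471.,  255.]), array([ 335., -508.,  175.])]
(640, 330) [array([ 343., -699.,  215.]), array([ 350., -671.,  255.]), array([ 337., -726.,  175.])]
(490, 195) [array([ 603., -410.,  215.]), array([ 598., -394.,  255.]), array([ 607., -425.,  175.])]
(572, 332) [array([ 338., -565.,  215.]), array([ 345., -544.,  255.]), array([ 332., -587.,  175.])]
(np.float64(271.17471470332544), np.float64(352.80681621545216))
```

The wood object is a cabinet block with its handle near (337,-600,215). It stands in the direct swing path, so I'll retract on the −x side first, with some lift, then extend to the knob.

```bash
cat >> h.py <<'E'
from scipy.spatial.transform import Rotation as Ro
def go(p,yaw=None):
    s=sense();R=Ro.from_euler('xyz',s['tcp_rot']).as_matrix()
    d=R.T@(np.array(p,float)-s['eef_pos'])/10
    print('t',round(s['clock'],2),'pos',s['eef_pos'].round(1),'rot',s['tcp_rot'].round(4),'F',s['contact_force'].round(1),'cm',d.round(2), 'twist',None if yaw is None else round(s['tcp_rot'][2]-yaw,3),'q',s['qpos'].round(2))
E
python3 -c "
from h import *
go([250,-330,330],-1.2585)"
```

```text
t 0.15 pos [ 197.6 -592.6  230.7] rot [-3.1416e+00  1.1000e-03 -1.2490e+00] F [-0.2 -0.3  0.6] cm [-23.26 -13.28  -9.9 ] twist 0.009 q [-1.25  0.35  1.63  0.    1.16 -0.  ]
```

>>> {"api": "arm_command", "payload": {"plan": [{"translation": [-2.5,-0.5,-2],"twist": 0,"gripper": 1},{"translation": [-5.5,-2,-4],"twist": 0,"gripper": 1},{"translation": [-8.5,-4,-6],"twist": 0,"gripper": 1},{"translation": [-11.5,-6,-8],"twist": 0,"gripper": 1},{"translation": [-14.5,-8,-9.5],"twist": 0,"gripper": 1}]}}

```text
clock: 0.57
eef_pos: [227.7, -428.5, 327.0]
tcp_rot: [-3.141, 0.0, -1.25]
contact_force: [0.2, 0.3, 1.7]
opening: 1.001
```

```bash
python3 -c "
from h import *
go([270,-310,330],-1.2585)"
```

```text
t 0.57 pos [ 227.7 -428.5  327. ] rot [-3.1414e+00  4.0000e-04 -1.2498e+00] F [0.2 0.3 1.7] cm [-9.91 -7.75 -0.29] twist 0.009 q [-1.09  0.05  1.8   0.    1.29  0.16]
```

>>> {"api": "arm_command", "payload": {"plan": [{"translation": [-3,-2,0],"twist": 0.01,"gripper": 1},{"translation": [-6,-4,0],"twist": 0.01,"gripper": 1},{"translation": [-9,-6.5,0],"twist": 0.01,"gripper": 1},{"translation": [-11.5,-9.5,0],"twist": 0.01,"gripper": 1},{"translation": [-12.5,-13,0],"twist": 0.01,"gripper": 1}]}}

```text
clock: 0.98
eef_pos: [310.4, -265.9, 327.3]
tcp_rot: [-3.142, 0.001, -1.261]
contact_force: [0.4, -2.3, 0.2]
opening: 1.002
```

```bash
python3 -c "
from h import *
go([540,-190,330],-1.2585)"
```

```text
t 0.98 pos [ 310.4 -265.9  327.3] rot [-3.1416e+00  8.0000e-04 -1.2607e+00] F [ 0.4 -2.3  0.2] cm [ -0.22 -24.18  -0.27] twist -0.002 q [-0.71 -0.09  1.93  0.    1.3   0.55]
```

>>> {"api": "arm_command", "payload": {"plan": [{"translation": [0,-4,0],"twist": 0,"gripper": 1},{"translation": [0,-8,0],"twist": 0,"gripper": 1},{"translation": [0,-12,0],"twist": 0,"gripper": 1},{"translation": [0,-16,0],"twist": 0,"gripper": 1},{"translation": [0,-20,0],"twist": 0,"gripper": 1}]}}

```text
clock: 1.4
eef_pos: [502.6, -203.5, 327.1]
tcp_rot: [3.141, 0.001, -1.26]
contact_force: [-0.0, -0.4, 1.2]
opening: 1.005
```

>>> {"api": "arm_command", "payload": {"plan": [{"translation": [0,-3.5,0],"twist": 0,"gripper": 1},{"translation": [0,-6.5,0],"twist": 0,"gripper": 1},{"translation": [0,-9,0],"twist": 0,"gripper": 1},{"translation": [0,-9,0],"twist": 0,"gripper": 1},{"translation": [0,-9,0],"twist": 0,"gripper": 1}]}}

```text
clock: 1.82
eef_pos: [588.7, -175.4, 326.2]
tcp_rot: [3.14, 0.002, -1.259]
contact_force: [0.1, -0.5, -0.9]
opening: 1.004
```

```bash
python3 -c "
from h import *
im=grab_frame('wrist');cv2.imwrite('pics/w1.png',im)
import pickle;pickle.dump(camera_model('wrist'),open('w1.pkl','wb'))
go([610,-198,260],-1.2585)
w=camera_model('wrist');print(proj(w,[610,-198,201]))"
```

```text
t 1.87 pos [ 587.8 -175.9  326.4] rot [ 3.1400e+00  1.4000e-03 -1.2594e+00] F [-0.8  0.1 -0.2] cm [ 2.8  -1.45  6.63] twist -0.001 q [-0.29  0.26  1.55  0.    1.33  0.97]
(np.float64(347.88057390933625), np.float64(175.4166172059069))
```

View pics/w1.png

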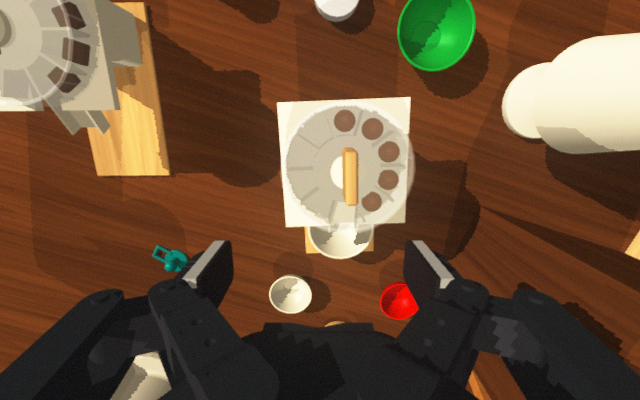

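Wrist view shows the fin at (350,176), almost parallel to image columns, so the jaws are nearly aligned. Round sweets and the bowl behind confirm it is the right dispenser. Next I refine using three views.

```bash
python3 -c "
import cv2
im=cv2.imread('pics/w1.png');cv2.imwrite('pics/c4.png',cv2.resize(im[135:225,300:400],None,fx=6,fy=6,interpolation=cv2.INTER_CUBIC))"
```

```text
(no output)
```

View pics/c4.png

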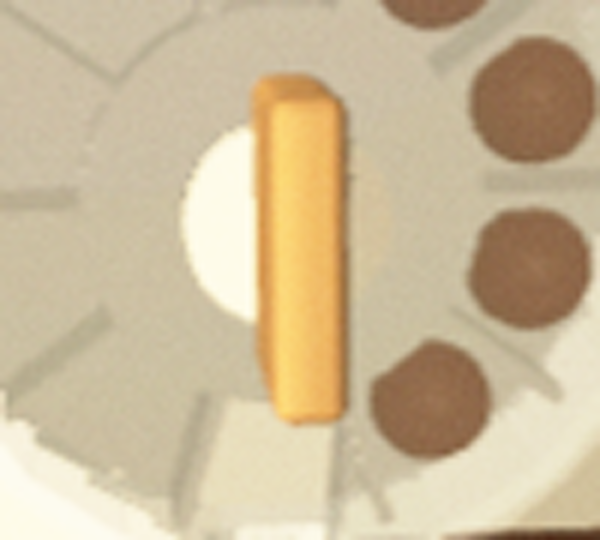

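```bash
python3 - <<'E'
from h import *
import pickle
w=pickle.load(open('w1.pkl','rb'));t=camera_model("top");s=camera_model("scene")
W=lambda x,y:(w,300+x/6-.4,135+y/6-.4)
T=lambda x,y:(t,320+x/4-.4,140+y/4-.4)
S=lambda x,y:(s,260+x/4-.4,195+y/4-.4)
n=[W(309,420),T(262,252),S(315,128)];f=[W(306,97),T(235,156),S(389,79)]
for k in ([0,1,2],[0,1],[0,2]):
    a,ea=tri([n[i] for i in k]);b,eb=tri([f[i] for i in k]);d=b-a
    print(a.round(1),b.round(1),np.round(ea+eb,1),'len',np.linalg.norm(d).round(1),'yaw',np.arctan2(d[1],d[0]).round(3),((a+b)/2).round(1))
for z in (198,201,204):
    a=onz(*n[0],z);b=onz(*f[0],z);d=b-a
    print(z,np.linalg.norm(d).round(1),np.arctan2(d[1],d[0]).round(3),((a+b)/2).round(1))
    l=onz(*W(272,258),z);r=onz(*W(342,258),z);print('w',np.linalg.norm(l-r).round(1),((l+r)/2).round(1))
E
```

```text
[ 586.  -207.5  204.1] [ 633.1 -191.1  204.5] [3.  3.5 2.1 1.  1.  0.6] len 49.9 yaw 0.335 [ 609.5 -199.3  204.3]
[ 585.6 -205.8  210.6] [ 633.3 -191.   206.3] [2.9 2.9 0.9 0.9] len 50.2 yaw 0.302 [ 609.4 -198.4  208.4]
[ 585.8 -210.1  206.6] [ 632.7 -191.8  205.2] [1.1 1.1 0.6 0.6] len 50.3 yaw 0.373 [ 609.3 -201.   205.9]
198 53.3 0.351 [ 607.7 -202.2  198. ]
w 11.3 [ 608.4 -201.9  198. ]
201 52.7 0.351 [ 608.2 -201.7  201. ]
w 11.2 [ 608.8 -201.3  201. ]
204 52.1 0.351 [ 608.6 -201.2  204. ]
w 11.1 [ 609.3 -200.8  204. ]
```

```bash
python3 -c "
from h import *
go([609,-200.5,260],-1.221)"
```

```text
t 1.87 pos [ 587.8 -175.9  326.4] rot [ 3.1400e+00  1.4000e-03 -1.2594e+00] F [-0.8  0.1 -0.2] cm [ 3.   -1.28  6.63] twist -0.038 q [-0.29  0.26  1.55  0.    1.33  0.97]
```

>>> {"api": "arm_command", "payload": {"plan": [{"translation": [2,-0.8,2],"twist": -0.038,"gripper": 0.8},{"translation": [3,-1.3,4.5],"twist": -0.038,"gripper": 0.7},{"translation": [3,-1.3,6.6],"twist": -0.038,"gripper": 0.7},{"translation": [3,-1.3,6.6],"twist": -0.038,"gripper": 0.7},{"translation": [3,-1.3,6.6],"twist": -0.038,"gripper": 0.7}]}}

```text
clock: 2.28
eef_pos: [607.5, -200.7, 259.9]
tcp_rot: [3.138, 0.003, -1.223]
contact_force: [-0.2, -0.1, 0.5]
opening: 0.699
```

```bash
python3 -c "
from h import *
im=grab_frame('wrist');cv2.imwrite('pics/w2.png',im)
import pickle;pickle.dump(camera_model('wrist'),open('w2.pkl','wb'))
go([609,-200.5,175],-1.221)
w=camera_model('wrist');print(proj(w,[609,-200.5,204]))
cv2.imwrite('pics/c5.png',cv2.resize(im[130:290,220:420],None,fx=3.5,fy=3.5,interpolation=cv2.INTER_CUBIC))
"
```

```text
t 2.33 pos [ 608.5 -200.8  261.3] rot [ 3.1401e+00  1.4000e-03 -1.2223e+00] F [-0.2 -0.   0.1] cm [ 0.   -0.07  8.63] twist -0.001 q [-0.32  0.35  1.56  0.    1.23  0.9 ]
(np.float64(318.6422155678477), np.float64(211.4168250777674))
```

View pics/c5.png

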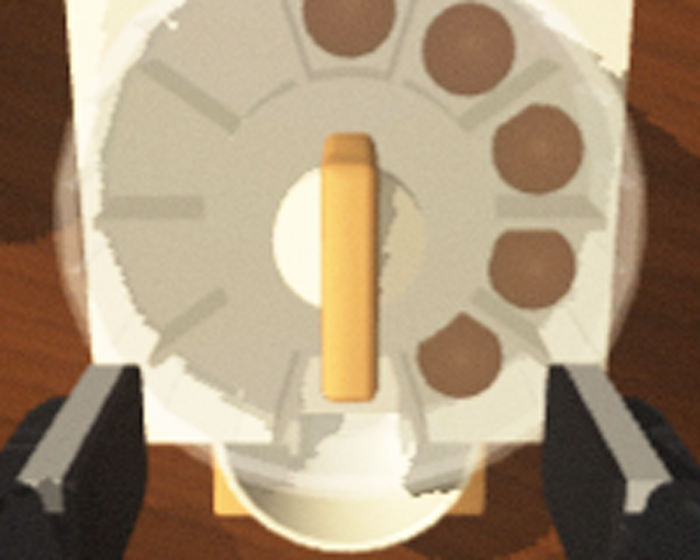

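Fin is centred under the gripper and aligned, within 1 mm of prediction, so I descend to TCP z≈172.

>>> {"api": "arm_command", "payload": {"plan": [{"translation": [0.05,0,3],"twist": 0,"gripper": 0.7},{"translation": [0.05,0,6],"twist": 0,"gripper": 0.7},{"translation": [0.05,0,8],"twist": 0,"gripper": 0.7},{"translation": [0.05,0,8.9],"twist": 0,"gripper": 0.7},{"translation": [0.05,0,8.9],"twist": 0,"gripper": 0.7}]}}

```text
clock: 2.75
eef_pos: [607.8, -201.0, 172.0]
tcp_rot: [3.139, 0.002, -1.222]
contact_force: [-0.5, -0.1, 0.1]
opening: 0.702
```

>>> {"api": "arm_command", "payload": {"plan": "[{\"translation\": [0, 0, 0], \"twist\": 0, \"gripper\": 0.5}, {\"translation\": [0, 0, 0], \"twist\": 0, \"gripper\": 0.3}, {\"translation\": [0, 0, 0], \"twist\": 0, \"gripper\": 0.1}, {\"translation\": [0, 0, 0], \"twist\": 0, \"gripper\": 0}, {\"translation\": [0, 0, 0], \"twist\": 0, \"gripper\": 0}], \"squeeze\": 25}"}}

```text
arm_command: Invalid argument: plan='[{"translation": [0, 0, 0], "twist": 0, "gripper": 0.5}, {"translation": [0, 0, 0], "twist": 0, "gripper": 0.3}, {"translation": [0, 0, 0], "twist": 0, "gripper": 0.1}, {"translation": [0, 0, 0], "tw...(294 chars total, truncated) is not valid JSON
```

```bash
python3 -c "
from h import *
im=grab_frame('wrist');cv2.imwrite('pics/w3.png',im)
go([609,-200.5,172],-1.221);s=sense();print(s['opening'],s['wrist_torque'])
"
```

```text
t 2.8 pos [ 608.7 -201.3  173.4] rot [ 3.1405e+00  1.0000e-03 -1.2223e+00] F [ 0.2  0.2 -0.2] cm [-0.07 -0.06  0.14] twist -0.001 q [-0.32  0.43  1.65  0.    1.06  0.9 ]
0.6986572521991551 [ 0.01634543 -0.03898577 -0.03268602]
```

View pics/w3.png

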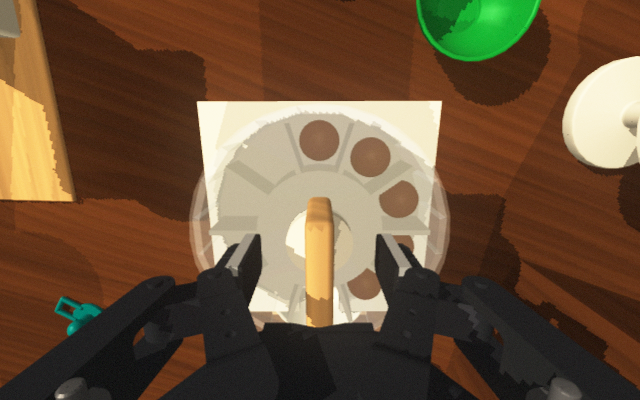

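The close call was refused as badly formed, so the fingers are still open. The fin stands midway between the pads at (319,260). Closing now.

>>> {"api": "arm_command", "payload": {"plan": [{"translation": [0,0,0],"twist": 0,"gripper": 0.5},{"translation": [0,0,0],"twist": 0,"gripper": 0.3},{"translation": [0,0,0],"twist": 0,"gripper": 0.1},{"translation": [0,0,0],"twist": 0,"gripper": 0},{"translation": [0,0,0],"twist": 0,"gripper": 0}], "squeeze": 25}}

```text
clock: 3.22
eef_pos: [609.2, -201.2, 174.8]
tcp_rot: [-3.141, 0.001, -1.222]
contact_force: [-1.8, 1.9, 5.4]
opening: 0.139
```

>>> {"api": "arm_command", "payload": {"plan": [{"translation": [0,0,0],"twist": 0,"gripper": 0},{"translation": [0,0,0],"twist": 0,"gripper": 0},{"translation": [0,0,0],"twist": 0,"gripper": 0},{"translation": [0,0,0],"twist": 0,"gripper": 0},{"translation": [0,0,0],"twist": 0,"gripper": 0}]}}

```text
clock: 3.63
eef_pos: [609.2, -201.2, 174.8]
tcp_rot: [-3.141, 0.001, -1.222]
contact_force: [0.1, 0.9, 0.1]
opening: 0.131
```

```bash
python3 -c "
from h import *
im=grab_frame('wrist');cv2.imwrite('pics/w4.png',im)
go([609,-200.5,172],-1.221);s=sense();print(s['opening'],s['wrist_torque'])
"
```

```text
t 3.68 pos [ 609.2 -201.2  174.8] rot [-3.1414e+00  6.0000e-04 -1.2223e+00] F [-0.4  0.1 -0. ] cm [-0.07 -0.01  0.28] twist -0.001 q [-0.32  0.43  1.65  0.    1.06  0.9 ]
0.1373258244050816 [-0.02280775  0.02724432  0.04151648]
```

View pics/w4.png

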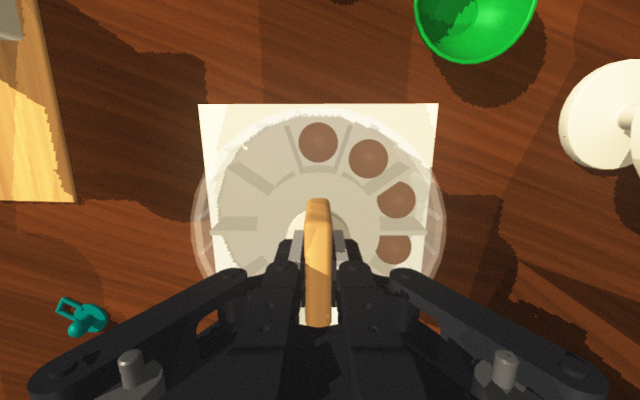

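The fin is gripped: opening 0.137 is about 11.7 mm against 12 mm for the fin, and forces are near zero. Turning the first click.

>>> {"api": "arm_command", "payload": {"plan": [{"translation": [0,0,0],"twist": 0.06,"gripper": 0},{"translation": [0,0,0],"twist": 0.13,"gripper": 0},{"translation": [0,0,0],"twist": 0.2,"gripper": 0},{"translation": [0,0,0],"twist": 0.27,"gripper": 0},{"translation": [0,0,0],"twist": 0.34,"gripper": 0}]}}

```text
clock: 4.1
eef_pos: [609.1, -200.9, 174.8]
tcp_rot: [3.141, 0.001, -1.566]
contact_force: [-1.2, 0.9, -1.1]
opening: 0.137
```

```bash
python3 -c "
from h import *
go([609.2,-201.2,174.8],-1.2223-.6283);s=sense();print(s['opening'],s['wrist_torque'])
"
```

```text
t 4.1 pos [ 609.1 -200.9  174.8] rot [ 3.1414e+00  1.1000e-03 -1.5658e+00] F [-1.2  0.9 -1.1] cm [ 0.03 -0.01  0.  ] twist 0.285 q [-0.32  0.43  1.65  0.    1.06  1.24]
0.13745827160085322 [0.15109176 0.03523729 0.03898541]
```

>>> {"api": "arm_command", "payload": {"plan": [{"translation": [0,0,0],"twist": 0.07,"gripper": 0},{"translation": [0,0,0],"twist": 0.14,"gripper": 0},{"translation": [0,0,0],"twist": 0.21,"gripper": 0},{"translation": [0,0,0],"twist": 0.285,"gripper": 0},{"translation": [0,0,0],"twist": 0.285,"gripper": 0}]}}

```text
clock: 4.52
eef_pos: [609.2, -200.7, 174.8]
tcp_rot: [3.141, 0.001, -1.854]
contact_force: [-0.3, 2.4, -0.7]
opening: 0.139
```

```bash
python3 -c "
from h import *
go([609.2,-201.2,174.8],-1.2223-1.2566);s=sense();print(s['opening'],s['wrist_torque'])
im=grab_frame('wrist');cv2.imwrite('pics/w5.png',im)
im=grab_frame('scene');cv2.imwrite('pics/s5.png',cv2.resize(im[170:370,200:440],None,fx=3,fy=3))
"
```

```text
t 4.52 pos [ 609.2 -200.7  174.8] rot [ 3.1411e+00  1.3000e-03 -1.8540e+00] F [-0.3  2.4 -0.7] cm [ 0.05 -0.02  0.  ] twist 0.625 q [-0.32  0.43  1.65  0.    1.06  1.53]
0.13906299498960864 [ 0.15259326 -0.02021268  0.00681386]
```

View pics/w5.png

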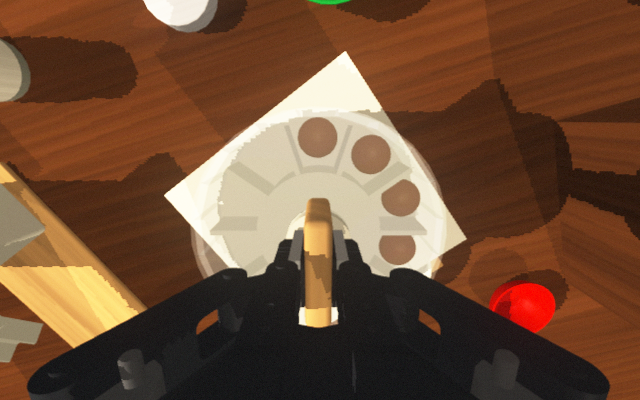

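View pics/s5.png

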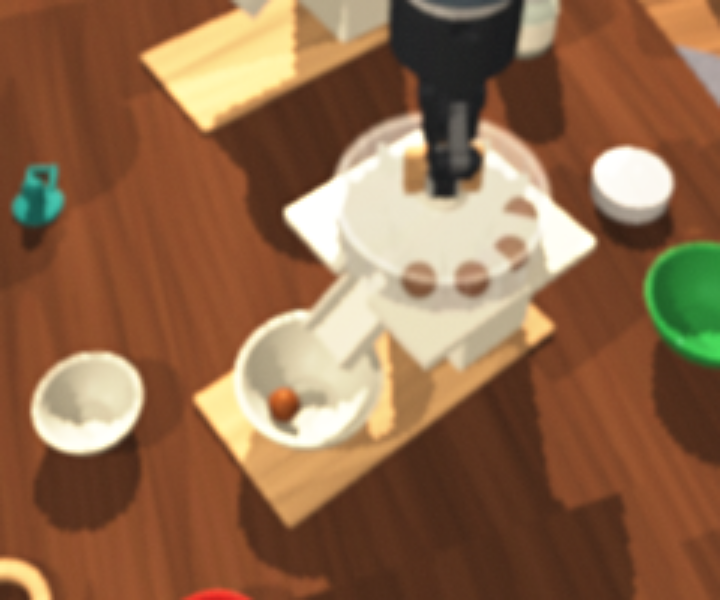

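The first click is done and one brown sweet is in the bowl (crop px 284,403). Now the second click.

>>> {"api": "arm_command", "payload": {"plan": [{"translation": [0,0,0],"twist": 0.06,"gripper": 0},{"translation": [0,0,0],"twist": 0.13,"gripper": 0},{"translation": [0,0,0],"twist": 0.2,"gripper": 0},{"translation": [0,0,0],"twist": 0.27,"gripper": 0},{"translation": [0,0,0],"twist": 0.34,"gripper": 0}]}}

```text
clock: 5.03
eef_pos: [609.3, -200.5, 174.8]
tcp_rot: [3.141, 0.001, -2.189]
contact_force: [0.8, 2.9, -1.7]
opening: 0.134
```

```bash
python3 -c "
from h import *
go([609.2,-201.2,174.8],-1.2223-1.2566);s=sense();print(s['opening'],s['wrist_torque'])
"
```

```text
t 5.03 pos [ 609.3 -200.5  174.8] rot [ 3.1406e+00  1.4000e-03 -2.1890e+00] F [ 0.8  2.9 -1.7] cm [ 0.07 -0.04  0.  ] twist 0.29 q [-0.32  0.43  1.65  0.    1.06  1.87]
0.1335915264470998 [ 0.26011543 -0.15796782  0.00033615]
```

>>> {"api": "arm_command", "payload": {"plan": [{"translation": [0,0,0],"twist": 0.07,"gripper": 0},{"translation": [0,0,0],"twist": 0.14,"gripper": 0},{"translation": [0,0,0],"twist": 0.21,"gripper": 0},{"translation": [0,0,0],"twist": 0.29,"gripper": 0},{"translation": [0,0,0],"twist": 0.29,"gripper": 0}]}}

```text
clock: 5.45
eef_pos: [609.4, -200.3, 174.8]
tcp_rot: [3.14, 0.001, -2.48]
contact_force: [0.7, 2.9, -1.7]
opening: 0.14
```

```bash
python3 -c "
from h import *
im=grab_frame('wrist');cv2.imwrite('pics/w6.png',im)
im=grab_frame('scene');cv2.imwrite('pics/s6.png',cv2.resize(im[170:370,200:440],None,fx=3,fy=3))
go([609.2,-201.2,174.8],-1.2223-1.2566);s=sense();print(s['opening'],s['wrist_torque'])
"
```

```text
t 5.55 pos [ 609.4 -200.3  174.8] rot [ 3.1402e+00  1.4000e-03 -2.4750e+00] F [ 1.6  2.9 -2.1] cm [ 0.07 -0.06  0.  ] twist 0.004 q [-0.32  0.43  1.65  0.    1.06  2.15]
0.13716043597251837 [ 0.25873125 -0.20926017 -0.01416984]
```

View pics/s6.png

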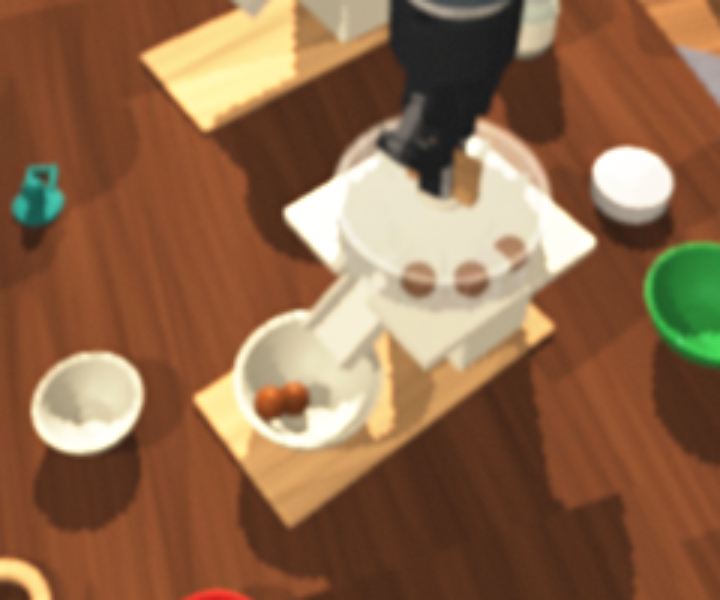

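View pics/w6.png

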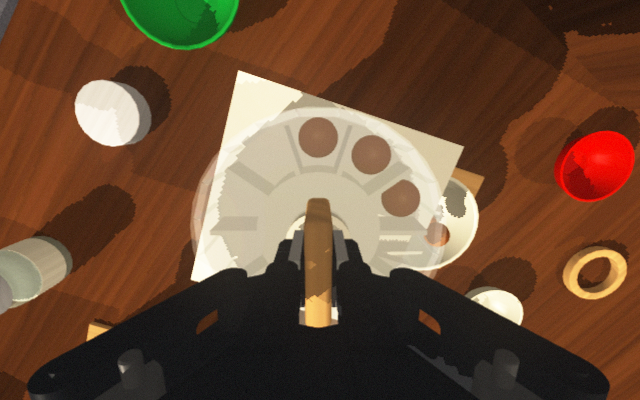

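Two sweets are in the bowl (crop px 268,402 and 293,397) and the turn is at 1.253 rad against 1.257. I release and retreat straight up.

>>> {"api": "arm_command", "payload": {"plan": [{"translation": [0,0,0],"twist": 0,"gripper": 0.25},{"translation": [0,0,0],"twist": 0,"gripper": 0.5},{"translation": [0,0,0],"twist": 0,"gripper": 0.7},{"translation": [0,0,0],"twist": 0,"gripper": 0.7},{"translation": [0,0,0],"twist": 0,"gripper": 0.7}]}}

```text
clock: 5.97
eef_pos: [609.4, -200.4, 174.9]
tcp_rot: [3.14, 0.001, -2.475]
contact_force: [-0.5, -0.3, -0.1]
opening: 0.703
```

>>> {"api": "arm_command", "payload": {"plan": [{"translation": [0,0,-1],"twist": 0,"gripper": 0.7},{"translation": [0,0,-3],"twist": 0,"gripper": 0.7},{"translation": [0,0,-6],"twist": 0,"gripper": 0.7},{"translation": [0,0,-9],"twist": 0,"gripper": 0.7},{"translation": [0,0,-12],"twist": 0,"gripper": 0.7}]}}

```text
clock: 6.38
eef_pos: [609.2, -200.6, 296.9]
tcp_rot: [3.14, 0.001, -2.474]
contact_force: [0.4, -0.2, -0.7]
opening: 0.701
```

>>> {"api": "arm_command", "payload": {"plan": [{"translation": [0,0,0],"twist": 0,"gripper": 0.7},{"translation": [0,0,0],"twist": 0,"gripper": 0.7},{"translation": [0,0,0],"twist": 0,"gripper": 0.7},{"translation": [0,0,0],"twist": 0,"gripper": 0.7},{"translation": [0,0,0],"twist": 0,"gripper": 0.7}]}}

```text
clock: 6.8
eef_pos: [608.4, -200.4, 295.5]
tcp_rot: [3.138, -0.0, -2.474]
contact_force: [0.6, 0.6, -0.5]
opening: 0.7
```

```bash
python3 -c "
from h import *
im=grab_frame('wrist');cv2.imwrite('pics/w7.png',im);w=camera_model('wrist')
go([609.2,-201.2,300]);s=sense();print(s['opening'])
im=grab_frame('scene');cv2.imwrite('pics/s7.png',cv2.resize(im[100:370,200:440],None,fx=2.2,fy=2.2))
# expected fin line in wrist
y=.349-1.2566
for k in(-26,26): print(proj(w,[609.2+k*np.cos(y),-200.8+k*np.sin(y),204]))
"
```

```text
t 6.85 pos [ 608.6 -200.4  295.6] rot [ 3.1386e+00  1.0000e-04 -2.4743e+00] F [ 0.6  0.1 -0.9] cm [-0.   -0.1  -0.44] twist None q [-0.32  0.33  1.52  0.    1.29  2.15]
0.6998609020214199
(np.float64(318.1859743073643), np.float64(226.1690743626324))
(np.float64(318.4397811412016), np.float64(167.60921069159969))
```

View pics/w7.png

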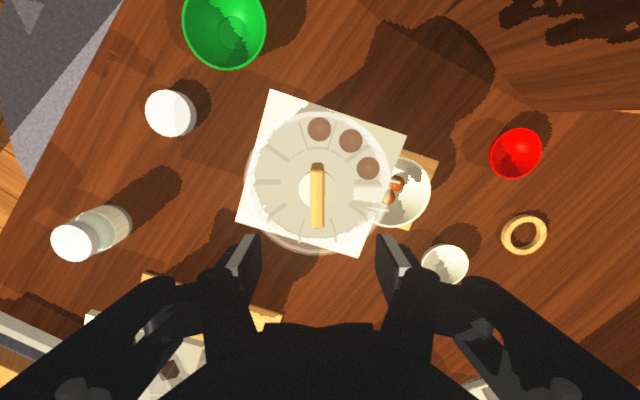

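View pics/s7.png

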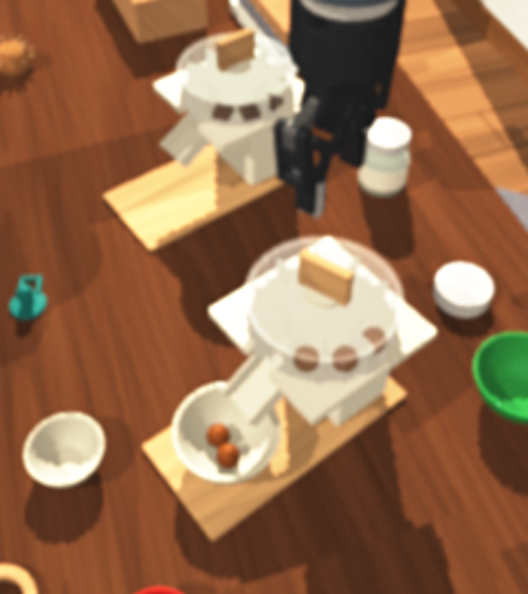

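The fin is free and at rest at wrist px (317,168–228), as predicted for two clicks. Two sweets are in the bowl and three remain under the lid. The bowl is on its tray and the twin's knob looks unmoved. Handing in.

```bash
python3 -c "
from rig import job;print(job.sign_off())"
```

```text
the job is handed in; nothing more can be done
None
```

I turned the knob of the round-sweet dispenser (the one with the bowl) clockwise by two 36° clicks, let go and backed the gripper straight up. I handed the job in at about 6.9 s.

- **Turn:** while gripping, the tool turned 1.253 rad against the 1.257 asked. After release the fin lay within about 2 px of where two clicks should put it.
- **Sweets and bowl:** the last pictures show two sweets in the bowl, three left under the lid, and the bowl on its tray under the chute. I did not take a later picture to confirm the sweets had stopped rolling.
- **Other dispenser:** the robot did not touch it, and its knob looks unmoved in the pictures.
- **Forces:** the highest contact force reported at the end of a move was about 6 N.
- **Errors and disagreements:** one gripper-close call was refused as badly formed, and I repeated it. The camera views disagreed by up to about 3 mm on the fin's position and 0.07 rad on its yaw, so I used the close wrist view, which put the grip within about 1 mm.

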